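Hang the socket tote in the tool chest and close the lid

ROBOT

A 6-joint arm with a two-finger parallel gripper is mounted at the origin on the work surface. World frame = base frame: x ahead of the robot, y to its left, z up, the work surface at z = 0. Lengths are in m, angles in rad, forces in N, time in s.
With the tool pointing down it reaches from about 0.425 to 0.95 m from the base axis. Payload 3.5 kg.
Tool frame: the origin (TCP) lies at the very end of the fingers, on their centre line; the grasp point (between the pads) lies 19 mm behind it (ctrl.grip_point_offset is the distance from the TCP to the grasp point, in m); z points along the fingers, y is the line along which they close (so a half turn about z gives the same grasp; the last joint's range is limited). The gripper opens to 85 mm and grips with 20 to 120 N. Pads are 22 mm wide; open, the fingers measure 114 mm over their backs; the gripper's body (76 mm by 85 mm) begins 54 mm behind the grasp point. The pads swing forward as they close: fully open they stand 13 mm farther back than shut.
Start: joints at [-1.386, 0.286, 1.577, -0, 1.279, -0.15], TCP at [0.222, -0.637, 0.231] pointing down, gripper open.
Joint ranges: [-2.77, 2.77], [-0.9, 2.22], [0.21, 2.48], [-1.53, 4.67], [0.24, 2.81], [-2.84, 2.84]. Speed limits (rad/s): [2.79, 2.79, 3.14, 3.14, 3.14, 3.14].

INTERFACE

Orientations are given as a unit quaternion [x, y, z, w].
In Python, from plant import telemetry, vision, ctrl gives the robot as it stands.
- The arm moves only by the tool arm_command, never from a script. Its argument "series" is one flat list of numbers, 7 for each row, row after row: the shift along the tool's x, y, z in cm, then the turn, a rotation vector about the tool's x, y, z in degrees, then the closure, from 0 (fully open) to 1 (shut). A call has 1 to 10 rows; each row is the pose to reach, as a shift and turn from the pose commanded when the call began, along the tool's axes at that moment; what a row does not reach only later rows make up. A row lasts 1/12 s, in which the tool goes at most 41.7 mm and 7.16 degrees, less where a joint would pass 70% of its speed; a pose out of reach is approached as far as the arm can. A call with a gripper value outside its range is refused whole. The fingers move at their own pace and stop on an object; "force" is the grip in N (left out, the last holds). Time passes only in rows, so rows that repeat a pose let the fingers close. It gives the time, the measured TCP pose, the force, the opening and the grip force at its end, in the units of the state.
- telemetry.get_state(): the state, without advancing time (a new reading comes with each control period).
- vision.read_camera(name): name is "scene" or "side" or "wrist"; returns a dict with "color" (400x640x3 uint8, blue, green, red), "K" (3x3 intrinsics, pixels), "rvec" (rotation vector, rad) and "tvec" (3), from world to camera coordinates, as OpenCV has them; the wrist camera has in their place "T_tool_cam" (4x4, takes a point from camera to tool coordinates, whose origin is the TCP and whose axes are the flange's). Camera axes: x right, y down, z forward; pixel columns grow to the right and rows downward; lengths in m; the calibration is good to about 2 mm. The wrist camera is an equidistant fisheye: a pixel r from the principal point sees the ray r / f radians off the axis. A picture is of the moment at which its call begins: read the wrist's pose just before it. There is no depth.
- ctrl.sign_off(): hands the job in; it is judged then, once.
The state is a dict: "time": time; "qpos": joint angles; "dq": joint speeds; "joint_efforts": joint torques, N m; "eef_pos": TCP position; "tcp_rot": TCP orientation; "contact_force": force on the tool from outside, world axes, zero at the start; "wrist_torque": the same for the moment, N m; "opening": opening from 0.0 (shut) to 1.0 (fully open); "finger_force": force on a finger pad.
Only numpy, scipy, OpenCV 4.12 (cv2) and the standard library are available. Lean on these libraries where they do the work, as an engineer would, in place of code of your own. Each camera call takes 0.05 s, during which the arm holds its last target. There are 200 camera calls.

TASK

Put the socket tote away in the open tool chest: carry it level by its bar, lower it gently until the bar sits fully home in both U-shaped hooks, one inside the front wall and one inside the back wall, and only then let go. Next press down on the knee of the locked folding stay to break it, and then lower the lid fully shut without slamming it. Leave everything else on the bench and in the chest where it is.

Things in the scene. Friction and masses are not known exactly. Their poses are not given: they have to be found in the camera images.
- chest: Grey sheet-steel tool chest, fixed to the bench, 300 (its x) x 225 (its y) x 120 mm (z), walls 3 mm, open top. Origin: centre of its underside on the bench; z up, x along the hinge line, -y to the front, +y to the hinged back wall. The hooks are at chest x = -40 mm; the stay is at chest x = +118 mm, near the other end wall.
- hook_front (a point): Front hook: U of bent steel strap inside the front wall, reaching 28 mm inwards from it. The point is where the axis of the tote's bar lies when seated, half way along the strap: chest (-40, -95.5, 106) mm, i.e. 14 mm below the rim. Slot 14 mm wide (along chest x), flaring to about 30 mm at the rim. Axes as the chest's.
- hook_back (a point): The same hook inside the back wall, at chest (-40, +95.5, 106) mm. The seated bar runs along chest y through both hooks; 219 mm between the walls.
- tote: Steel tote, tray 76 (its x) x 136 (y) x 34 mm with sockets up to 45 mm high, end plates 30 mm wide, and a round bar 12 mm in diameter, 196 mm long along its y, axis 90 mm above the underside, sticking out 30 mm past each end plate. 0.4 to 0.75 kg, balanced at the bar's middle; same either way round. Origin: centre of its underside, on the bench. Hung, it clears the chest's floor by 13 mm.
- tote_grip (a point): Middle of the tote's bar, on its axis (90 mm above the underside): the place to grip, closing along the tote's x.
- tote_end_a (a point): On the axis of the bar, 94.5 mm from its middle towards the tote's +y.
- tote_end_b (a point): On the axis of the bar, 94.5 mm from its middle towards the tote's -y.
- lid (a joint): Angle of the lid (pan 300 x 225 x 18 mm, 0.55 kg, hinged at its underside on the back wall): 0 = open as at the start, 95 degrees from shut, held by the locked stay; grows as it is lowered; 1.658 = shut. The hinge is stiff and damped: with the stay broken, the lid stays where it is left while steeper than about 55 degrees, and below that sinks shut slowly by itself.
- lid_hinge (a point): Middle of the lid's hinge line, chest (0, 112.5, 120) mm; the hinge line runs along chest x.
- lid_outer (a point): Point on the lid's outer (top) face, 180 mm from the hinge line, half way along it: a place to push the lid over and down. Its z is the outward normal of that face, its y points to the hinge.
- knee (a point): Middle of the folding stay's knee knuckle, a steel roller 16 mm in diameter, 30 mm long, along chest x; at the start at chest (118, 32, 170) mm, 50 mm above the rim. Pressed down with a few newtons it travels down and towards the hinge, on an arc of radius 93 mm about the stay's lower pivot at chest (118, -42.5, 114) mm, and folds into the chest.
- stay_knee (a joint): Bend of the stay's knee: 0 = locked, a little over-centre against its stop; straight at 0.08 rad; grows as it is broken and folds, to about 2.8 rad with the lid shut. While it is locked the lid cannot be lowered; bent past 0.35 rad it stays bent when left. As it bends, the lid comes over towards the chest (0.12 rad at a bend of 0.7).
- multimeter: White analogue multimeter lying on the bench, 145 x 98 x 45 mm; leave alone.
- wrench: Steel wrench, 190 mm, lying on the bench; leave alone.
- screwdriver: Screwdriver, 200 mm, lying on the bench; leave alone.
- screw_jar: Jar with a steel cap, 60 mm in diameter, 85 mm high; leave alone.
- tape_roll: Roll of black tape, 66 mm in diameter, 19 mm high, on the chest's floor between the hooks and the stay; leave alone.
- brass_tee: Brass tee fitting, 66 mm long, 40 mm high, on the chest's floor beside the tape; leave alone.
Things that resemble listed ones, but are neither listed nor needed, are in the scene too. There is more than one size of the tote; the one meant has the size given above.

How it is judged:
By the outcome, as a careful person would: the job done as asked, in the order asked, and still so for the second after the job is handed in, with the robot touching nothing.
It also fails if it takes over 72 s, if anything falls off the work surface, if the arm or the gripper's body presses on something with over 40 N, if the wrist force passes 120 N, or if a joint passes its speed limit or range.

## Working session

There is one attempt and no reset: what is moved stays moved. The work goes in short steps, Python scripts to look and compute and a tool call to move; the robot and the scene stay as the last step left them, time stands still between calls to the robot, and variables do not carry over. Pictures are saved under pics/ and viewed, at most 10 in all, crops included, and the job is handed in when it is done.

Besides the shell and the picture viewer there is one more tool, called after "Emit:" as name(argument=value, ...) on one line, values as JSON. arm_command: Moves the arm, as the interface text tells. Its arguments: {"type":"object","properties":{"series":{"type":"array","items":{"type":"number"}},"force":{"type":"number"}},"required":["series"]}

```bash
ls; mkdir -p pics; cat > h.py <<'E'
import numpy as np, cv2
from plant import telemetry, vision, ctrl
def snap(n,f):
    c=vision.read_camera(n); cv2.imwrite('pics/'+f,c['color']); np.savez('pics/'+f+'.npz',**{k:v for k,v in c.items()}); return c
E
python3 - <<'E'
from h import *
for n in('scene','side'):
    c=snap(n,n+'0.png'); R=cv2.Rodrigues(np.array(c['rvec'],float))[0]; print(n,c['K'],-R.T@np.array(c['tvec']).ravel(),R[2])
E
```

```text
pics
scene [[403.82113986   0.         323.27812969]
 [  0.         403.82113986 199.47797845]
 [  0.           0.           1.        ]] [1.06207969 0.21614328 1.18763842] [-0.48541287 -0.24665259 -0.83877104]
side [[391.82646578   0.         317.04311821]
 [  0.         391.82646578 196.61235575]
 [  0.           0.           1.        ]] [0.07588386 0.64786154 0.83296323] [ 0.40392836 -0.6884528  -0.60239076]
```

View pics/scene0.png

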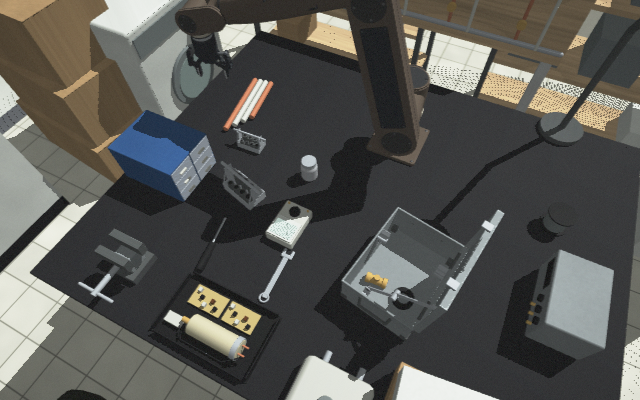

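View pics/side0.png

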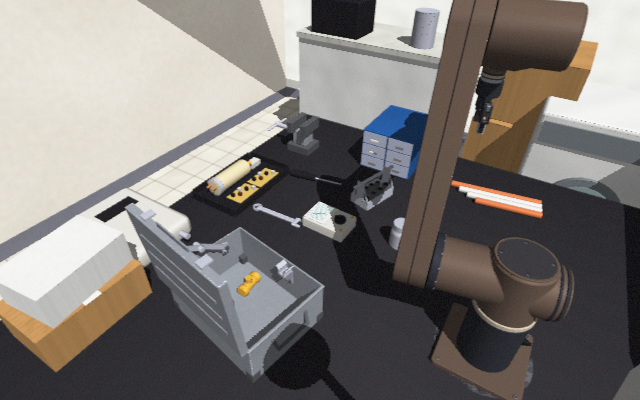

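```bash
python3 - <<'E'
import cv2,numpy as np
s=cv2.imread('pics/scene0.png'); d=cv2.imread('pics/side0.png')
f=lambda i,x,y,w,h:cv2.resize(i[y:y+h,x:x+w],(400,300),interpolation=cv2.INTER_CUBIC)
# tote scene(x4), tote side(x4); chest scene(x2) chest side (x2)
o=np.vstack([np.hstack([f(s,200,125,100,75),f(d,335,150,100,75)]),np.hstack([f(s,325,195,200,150),f(d,120,200,220,165)])])
cv2.imwrite('pics/c1.png',o)
E
```

```text
(no output)
```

View pics/c1.png

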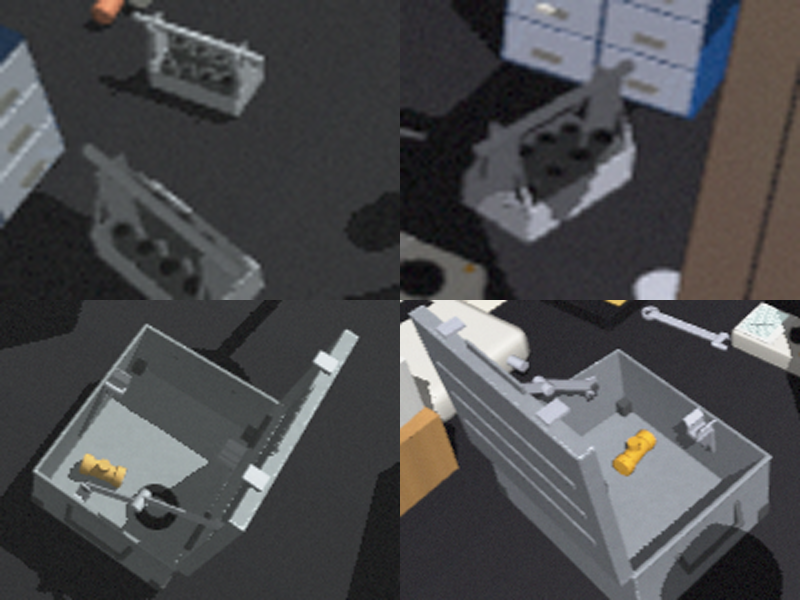

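```bash
cat >> h.py <<'E'
def ray(f,uv):
    c=np.load('pics/'+f+'.npz'); R=cv2.Rodrigues(c['rvec'].astype(float))[0]
    n=cv2.undistortPoints(np.array(uv,float).reshape(-1,1,2),c['K'],None).reshape(-1,2)
    d=np.c_[n,np.ones(len(n))]@R; return -R.T@c['tvec'].ravel(), d/np.linalg.norm(d,axis=1)[:,None]
def onz(f,uv,z):
    o,d=ray(f,uv); return o+d*((z-o[2])/d[:,2])[:,None]
def proj(f,P):
    c=np.load('pics/'+f+'.npz'); return cv2.projectPoints(np.array(P,float).reshape(-1,1,3),c['rvec'].astype(float),c['tvec'].astype(float),c['K'],None)[0].reshape(-1,2)
def tri(f1,u1,f2,u2):
    o1,d1=ray(f1,u1);o2,d2=ray(f2,u2);out=[]
    for a,b in zip(d1,d2):
        t=np.linalg.lstsq(np.c_[a,-b],o2-o1,rcond=None)[0]; out.append(np.r_[(o1+a*t[0]+o2+b*t[1])/2,np.linalg.norm(o1+a*t[0]-o2-b*t[1])])
    return np.array(out)
E
python3 - <<'E'
from h import *
np.set_printoptions(precision=4,suppress=True)
S='scene0.png';D='side0.png'
sc=np.array([[147,25],[35,170],[280,103],[170,272]])/2+[325,195]
a=onz(S,sc,.12);print('chest corners scene: frontfar, frontnear, hinge far, hinge near\n',a)
sd=np.array([[618,350],[770,457]]);sd=(sd-[400,300])/[400/220,300/165]+[120,200]
print('side',onz(D,sd,.12), sd)
print('small',onz(S,np.array([[130,12],[262,62]])/4+[200,125],.07))
t=np.array([[88,150],[255,268]])/4+[200,125];print('big end scene',onz(S,t,.09))
u=(np.array([[630,66],[478,143]])-[400,0])/4+[335,150];print('big side',onz(D,u,.09)); print(tri(S,t,D,u))
s=cv2.imread('pics/scene0.png');d=cv2.imread('pics/side0.png')
f=lambda i,x,y,w,h:cv2.resize(i[y:y+h,x:x+w],(400,400),interpolation=cv2.INTER_CUBIC)
cv2.imwrite('pics/c2.png',np.hstack([f(s,213,155,60,60),f(d,345,160,60,60)]))
E
```

```text
chest corners scene: frontfar, frontnear, hinge far, hinge near
 [[0.3673 0.1251 0.12  ]
 [0.6602 0.0697 0.12  ]
 [0.4074 0.3469 0.12  ]
 [0.7092 0.286  0.12  ]]
side [[0.6586 0.0655 0.12  ]
 [0.3624 0.1203 0.12  ]] [[239.9  227.5 ]
 [323.5  286.35]]
small [[ 0.2806 -0.5583  0.07  ]
 [ 0.279  -0.4159  0.07  ]]
big end scene [[ 0.4455 -0.4878  0.09  ]
 [ 0.4872 -0.2949  0.09  ]]
big side [[ 0.4411 -0.4956  0.09  ]
 [ 0.5012 -0.318   0.09  ]]
[[ 0.4421 -0.4917  0.0891  0.0067]
 [ 0.4926 -0.291   0.1064  0.0081]]
```

View pics/c2.png

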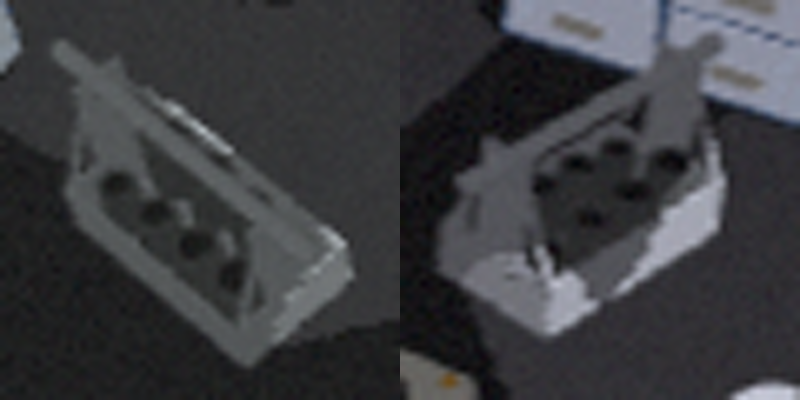

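```bash
cat >> h.py <<'E'
from scipy.spatial.transform import Rotation as Ro
np.set_printoptions(precision=4,suppress=True)
def down(yaw_close):  # tool z down, tool y along world angle yaw (deg), choose by caller
    a=np.radians(yaw_close); y=np.array([np.cos(a),np.sin(a),0]); z=np.array([0,0,-1.]); return Ro.from_matrix(np.c_[np.cross(y,z),y,z])
def rel(p,R,p0=None,R0=None):
    s=telemetry.get_state(); p0=np.array(s['eef_pos']) if p0 is None else p0; R0=Ro.from_quat(s['tcp_rot']) if R0 is None else R0
    return R0.inv().apply(np.array(p)-p0)*100,(R0.inv()*R).as_rotvec(degrees=True)
E
python3 - <<'E'
from h import *
S='scene0.png';D='side0.png'
t=np.array([[62,50],[336,242]])/(400/60)+[213,155];u=(np.array([[716,44],[468,180]])-[400,0])/(400/60)+[345,160]
print(onz(S,t,.09),onz(D,u,.09))
s=telemetry.get_state();R=Ro.from_quat(s['tcp_rot']);print(s['time'],s['eef_pos'],R.as_matrix(),s['qpos'],ctrl.grip_point_offset)
c=vision.read_camera('wrist');print(c['T_tool_cam'],c['K'])
for y in(-12,168):print(y,rel([.466,-.395,.25],down(y)))
E
```

```text
[[ 0.445  -0.4869  0.09  ]
 [ 0.4853 -0.2974  0.09  ]] [[ 0.4411 -0.4948  0.09  ]
 [ 0.4961 -0.3129  0.09  ]]
0.1 [ 0.2217 -0.6369  0.23  ] [[ 0.9445  0.3286 -0.0004]
 [ 0.3286 -0.9445  0.0021]
 [ 0.0004 -0.0022 -1.    ]] [-1.386   0.2871  1.578   0.      1.2786 -0.15  ] 0.0187
[[-0.0006 -0.9627 -0.2706  0.0689]
 [ 1.     -0.0005 -0.0005 -0.0009]
 [ 0.0003 -0.2706  0.9627 -0.1427]
 [ 0.      0.      0.      1.    ]] [[309.7069   0.     320.9843]
 [  0.     309.7069 200.3997]
 [  0.       0.       1.    ]]
-12 (array([ 31.0255, -14.8335,  -1.9426]), array([ -0.09  ,  -0.0664, -58.8177]))
168 (array([ 31.0255, -14.8335,  -1.9426]), array([ -0.0771,   0.1045, 121.1822]))
```

Emit:
arm_command(series=[0,0,-5,0,0,-7,0,3,-1.5,-7,0,0,-14,0,31,-14.8,-7,0,0,-58.8,0,31,-14.8,-7,0,0,-58.8,0,31,-14.8,-7,0,0,-58.8,0,31,-14.8,-7,0,0,-58.8,0,31,-14.8,-7,0,0,-58.8,0,31,-14.8,-7,0,0,-58.8,0,31,-14.8,-7,0,0,-58.8,0,31,-14.8,-7,0,0,-58.8,0])

```text
time: 0.98
eef_pos: [0.4686, -0.3921, 0.3011]
tcp_rot: [0.776, 0.631, 0.001, -0.0]
contact_force: [-0.4, -0.4, 0.9]
opening: 0.999
finger_force: 0.0
```

Emit:
arm_command(series=[0,0,0,0,0,0,0,0,0,0,0,0,0,0])

```text
time: 1.15
eef_pos: [0.4666, -0.3949, 0.3009]
tcp_rot: [0.776, 0.63, -0.0, -0.0]
contact_force: [-0.4, -0.7, 0.0]
opening: 1.001
finger_force: 0.0
```

```bash
cat >> h.py <<'E'
def wsnap(f):
    s=telemetry.get_state(); c=snap('wrist',f); T=np.eye(4);T[:3,:3]=Ro.from_quat(s['tcp_rot']).as_matrix();T[:3,3]=s['eef_pos']
    np.save('pics/'+f+'.npy',T@np.array(c['T_tool_cam'])); return s
def won(f,uv,z):
    T=np.load('pics/'+f+'.npy');K=np.load('pics/'+f+'.npz')['K'];d=(np.array(uv,float)-K[:2,2])/K[0,0];r=np.linalg.norm(d,axis=1)
    v=np.c_[d*(np.sin(r)/r)[:,None],np.cos(r)]@T[:3,:3].T;o=T[:3,3];return o+v*((z-o[2])/v[:,2])[:,None]
E
python3 - <<'E'
from h import *
s=wsnap('w1.png');print(s['time'],s['eef_pos'],s['contact_force'],rel([.466,-.395,.25],down(-12)))
E
```

```text
1.15 [ 0.4666 -0.3949  0.3009] [-0.4272 -0.6822  0.0371] (array([0.0807, 0.0032, 5.0962]), array([-0.0465,  0.0099,  0.0245]))
```

View pics/w1.png

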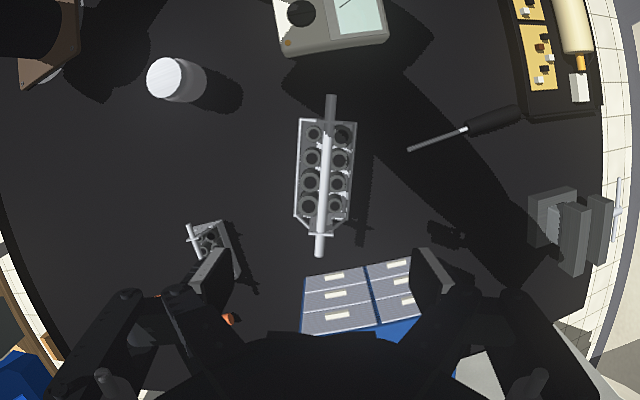

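```bash
python3 - <<'E'
from h import *
a=won('w1.png',[[331,95],[319.5,256]],.09);v=a[0]-a[1];yaw=np.degrees(np.arctan2(v[1],v[0]))-90
m=a.mean(0);print(a,np.linalg.norm(v),yaw,m)
print(rel([m[0],m[1],.09-.0187],down(yaw)))
g=won('w1.png',[[331-6,95],[337,95]],.09);print(g)
E
```

```text
[[ 0.4964 -0.306   0.09  ]
 [ 0.4431 -0.495   0.09  ]] 0.19636332353129032 -15.738717585687326 [ 0.4698 -0.4005  0.09  ]
(array([-0.379 ,  0.4993, 22.9659]), array([-0.0462,  0.0114,  3.7632]))
[[ 0.4898 -0.3047  0.09  ]
 [ 0.503  -0.3074  0.09  ]]
```

Emit:
arm_command(series=[-0.4,0.5,3,0,0,3.75,0,-0.4,0.5,7,0,0,3.75,0,-0.4,0.5,11,0,0,3.75,0,-0.4,0.5,15,0,0,3.75,0,-0.4,0.5,18,0,0,3.75,0,-0.4,0.5,20.5,0,0,3.75,0,-0.4,0.5,22,0,0,3.75,0,-0.4,0.5,22.95,0,0,3.75,0,-0.4,0.5,22.95,0,0,3.75,0,-0.4,0.5,22.95,0,0,3.75,0])

```text
time: 2.03
eef_pos: [0.4695, -0.4018, 0.072]
tcp_rot: [0.798, 0.603, -0.0, 0.0]
contact_force: [-0.4, -0.3, 1.3]
opening: 0.996
finger_force: 0.0
```

Emit:
arm_command(series=[0,0,0,0,0,0,0.6,0,0,0,0,0,0,0.8,0,0,0,0,0,0,1,0,0,0,0,0,0,1,0,0,0,0,0,0,1,0,0,0,0,0,0,1,0,0,0,0,0,0,1,0,0,0,0,0,0,1], force=80)

```text
time: 2.7
eef_pos: [0.4699, -0.4007, 0.0723]
tcp_rot: [0.797, 0.603, -0.0, -0.0]
contact_force: [-2.2, 2.3, 4.0]
opening: 0.107
finger_force: 78.0
```

```bash
python3 - <<'E'
from h import *
s=wsnap('w2.png');print({k:np.round(s[k],4) for k in ('time','eef_pos','contact_force','wrist_torque','opening','finger_force')},rel([.4698,-.4005,.0713],down(-15.74)))
E
```

```text
{'time': np.float64(2.7), 'eef_pos': array([ 0.4699, -0.4007,  0.0723]), 'contact_force': array([-2.1538,  2.2686,  3.983 ]), 'wrist_torque': array([0.2187, 0.3371, 0.0167]), 'opening': np.float64(0.107), 'finger_force': np.float64(77.9933)} (array([ 0.0212, -0.0134,  0.1013]), array([-0.0392, -0.0069, -0.0194]))
```

Emit:
arm_command(series=[0,0,-1,0,0,0,1,0,0,-4,0,0,0,1,0,0,-8,0,0,0,1,0,0,-12,0,0,0,1,0,0,-15,0,0,0,1,0,0,-18,0,0,0,1,2,-0.4,-20,0,0,0,1,5,-1.1,-20,0,0,-1,1,8,-1.8,-20,0,0,-2,1,12,-2.7,-20,0,0,-3,1])

```text
time: 3.58
eef_pos: [0.4761, -0.2779, 0.2711]
tcp_rot: [0.782, 0.624, -0.0, 0.0]
contact_force: [0.8, -0.3, -4.2]
opening: 0.109
finger_force: 78.5
```

Emit:
arm_command(series=[4,-0.9,0,0,0,-1,1,8,-1.8,0,0,0,-2,1,12,-2.7,0,0,0,-2,1,16,-3.6,0,0,0,-2,1,20,-4.5,0,0,0,-2,1,23,-5.2,0,0,0,-2,1,25,-5.6,0,0,0,-2,1,25,-5.6,0,0,0,-2,1,25,-5.6,0,0,0,-2,1])

```text
time: 4.33
eef_pos: [0.4766, -0.0206, 0.2708]
tcp_rot: [0.769, 0.639, -0.001, -0.0]
contact_force: [0.1, -0.6, -4.5]
opening: 0.105
finger_force: 78.4
```

```bash
python3 - <<'E'
from h import *
s=wsnap('w3.png');print({k:np.round(s[k],4) for k in ('time','eef_pos','contact_force','wrist_torque','opening','finger_force')})
a=cv2.imread('pics/w3.png');cv2.imwrite('pics/w3v.png',cv2.resize(a[0:260,130:530],(800,520),interpolation=cv2.INTER_CUBIC))
E
```

```text
{'time': np.float64(4.3333), 'eef_pos': array([ 0.4766, -0.0206,  0.2708]), 'contact_force': array([ 0.1272, -0.6275, -4.545 ]), 'wrist_torque': array([-0.0205,  0.0284,  0.0389]), 'opening': np.float64(0.1053), 'finger_force': np.float64(78.4474)}
```

View pics/w3v.png

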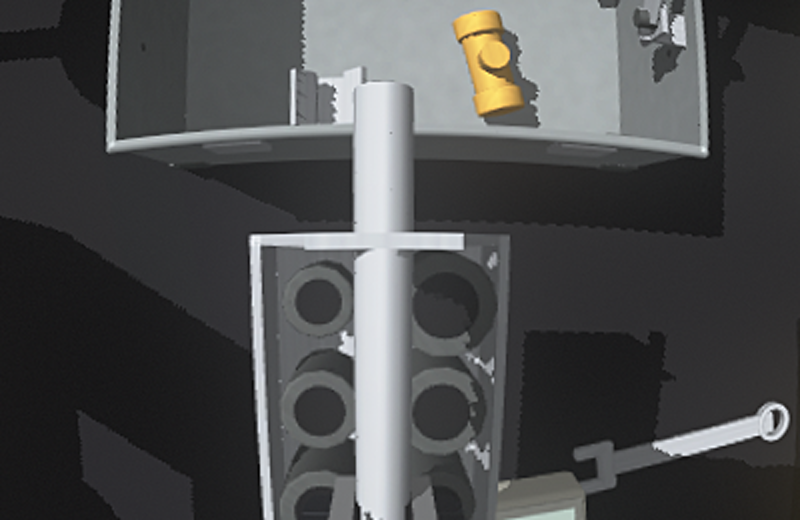

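```bash
python3 - <<'E'
from h import *
z=lambda l:np.array(l)/2+[130,0]
a=won('w3.png',z([[109,152],[707.5,157]]),.12);v=a[1]-a[0];yaw=np.degrees(np.arctan2(v[1],v[0]));m=a.mean(0)
c=m[:2]+.1125*np.array([-v[1],v[0]])[:2]/np.linalg.norm(v[:2]);print('rim',a,np.linalg.norm(v),yaw,'centre',c)
sc=np.array([[147,25],[35,170]])/2+[325,195];b=onz('scene0.png',sc,.12);b2=onz('side0.png',[[323.5,286.35],[239.9,227.5]],.12)
for q in(b,b2):
    w=q[1]-q[0];print(np.degrees(np.arctan2(w[1],w[0])),q.mean(0)[:2]+.1125*np.array([-w[1],w[0]])/np.linalg.norm(w))
h=won('w3.png',z([[291,70],[367,68],[291,125],[355,120]]),.12);r=Ro.from_euler('z',-yaw,degrees=True);print('hook in chest',r.apply(h-np.r_[c,0]))
e=won('w3.png',z([[357,85],[412,85]]),.29);print('bar',e.mean(0),e)
p=c+Ro.from_euler('z',yaw,degrees=True).apply([-.04,0,0])[:2];print('target',p,rel([*p,.2708],down(yaw)))
E
```

```text
rim [[0.3642 0.1179 0.12  ]
 [0.6611 0.0633 0.12  ]] 0.3019012973674251 -10.421884692039619 centre [0.533  0.2012]
-10.705386813684436 [0.5346 0.2079]
-10.4991568045097 [0.531  0.2035]
hook in chest [[-0.0581 -0.0794  0.12  ]
 [-0.0223 -0.0797  0.12  ]
 [-0.058  -0.107   0.12  ]
 [-0.0279 -0.1055  0.12  ]]
bar [0.4952 0.0769 0.29  ] [[0.4899 0.0779 0.29  ]
 [0.5005 0.0759 0.29  ]]
target [0.4937 0.2084] (array([22.9039, -2.6045,  0.0041]), array([-0.0718,  0.0228, -0.2711]))
```

Emit:
arm_command(series=[3,-0.4,0,0,0,-0.3,1,7,-0.8,0,0,0,-0.3,1,11,-1.3,0,0,0,-0.3,1,15,-1.7,0,0,0,-0.3,1,19,-2.2,0,0,0,-0.3,1,21.5,-2.5,0,0,0,-0.3,1,23.1,-2.7,0,0,0,-0.3,1,23.1,-2.7,0,0,0,-0.3,1,23.1,-2.7,2,0,0,-0.3,1,23.1,-2.7,5,0,0,-0.3,1])

```text
time: 5.22
eef_pos: [0.497, 0.2096, 0.225]
tcp_rot: [0.769, 0.639, 0.004, 0.002]
contact_force: [0.4, -0.1, -5.1]
opening: 0.113
finger_force: 78.5
```

Emit:
arm_command(series=[0,0,3,0,0,0,1,0,0,6,0,0,0,1,0,0,8,0,0,0,1,0,0,9.5,0,0,0,1,0,0,10,0,0,0,1,0,0,10,0,0,0,1,0,0,10,0,0,0,1])

```text
time: 5.8
eef_pos: [0.4947, 0.2094, 0.1224]
tcp_rot: [0.769, 0.639, 0.0, 0.0]
contact_force: [0.4, -0.2, -3.8]
opening: 0.111
finger_force: 78.4
```

```bash
python3 - <<'E'
from h import *
s=wsnap('w4.png');snap('scene','s4.png');snap('side','d4.png');print({k:np.round(s[k],4) for k in ('time','eef_pos','contact_force','wrist_torque','opening','finger_force')},rel([.493,.211,.0883],down(-10.42)))
f=lambda n,x,y,w,h:cv2.resize(cv2.imread('pics/'+n)[y:y+h,x:x+w],(400,300),interpolation=cv2.INTER_CUBIC)
cv2.imwrite('pics/c4.png',np.vstack([np.hstack([f('s4.png',345,195,140,105),f('d4.png',210,220,120,90)]),np.hstack([f('w4.png',220,0,200,150),f('w4.png',220,150,200,150)])]))
E
```

```text
{'time': np.float64(5.8), 'eef_pos': array([0.4947, 0.2094, 0.1224]), 'contact_force': array([ 0.38  , -0.2316, -3.8444]), 'wrist_torque': array([-0.0463, -0.0856, -0.0091]), 'opening': np.float64(0.1107), 'finger_force': np.float64(78.3825)} (array([ 0.0371, -0.2542,  3.5398]), array([ 0.1845, -0.0735, -0.0705]))
```

View pics/c4.png

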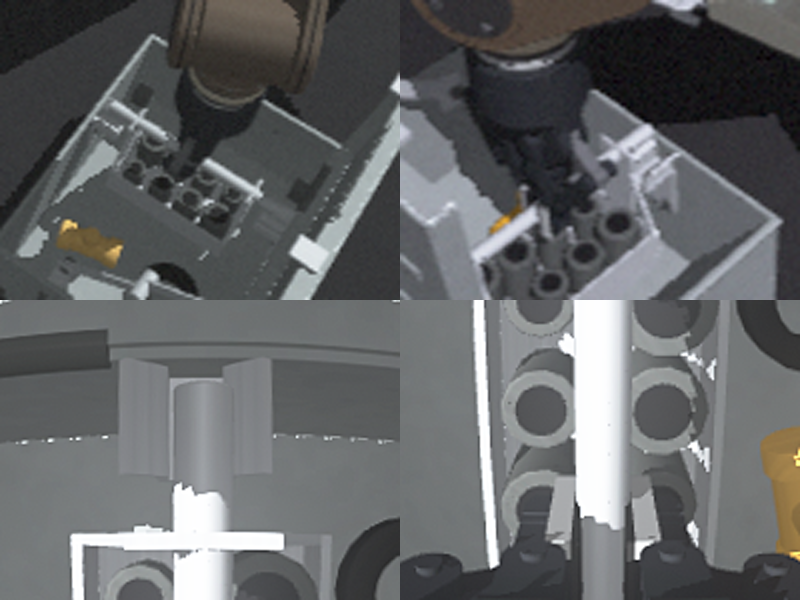

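Emit:
arm_command(series=[0,-0.22,0,0,0,0,1,0,-0.22,0.5,0,0,0,1,0,-0.22,0.9,0,0,0,1,0,-0.22,1.3,0,0,0,1,0,-0.22,1.6,0,0,0,1,0,-0.22,1.9,0,0,0,1,0,-0.22,2.2,0,0,0,1,0,-0.22,2.5,0,0,0,1,0,-0.22,2.5,0,0,0,1])

```text
time: 6.7
eef_pos: [0.4921, 0.2105, 0.0964]
tcp_rot: [0.769, 0.64, 0.0, 0.0]
contact_force: [1.0, 0.0, -4.0]
opening: 0.113
finger_force: 78.6
```

```bash
python3 - <<'E'
from h import *
s=wsnap('w5.png');print({k:np.round(s[k],4) for k in ('time','eef_pos','contact_force','wrist_torque','opening','finger_force')},rel([.493,.211,.0883],down(-10.42)))
E
```

```text
{'time': np.float64(6.7), 'eef_pos': array([0.4921, 0.2105, 0.0964]), 'contact_force': array([ 0.9931,  0.0221, -4.0015]), 'wrist_torque': array([-0.0232, -0.1363,  0.0225]), 'opening': np.float64(0.1128), 'finger_force': np.float64(78.5991)} (array([0.0645, 0.0824, 0.8425]), array([ 0.0287,  0.003 , -0.0341]))
```

Emit:
arm_command(series=[0,0,0.15,0,0,0,1,0,0,0.3,0,0,0,1,0,0,0.45,0,0,0,1,0,0,0.55,0,0,0,1,0,0,0.65,0,0,0,1,0,0,0.72,0,0,0,1,0,0,0.78,0,0,0,1,0,0,0.78,0,0,0,1])

```text
time: 7.42
eef_pos: [0.4922, 0.2106, 0.0892]
tcp_rot: [0.769, 0.64, 0.0, 0.0]
contact_force: [3.3, -0.9, -4.4]
opening: 0.111
finger_force: 78.6
```

```bash
python3 - <<'E'
from h import *
s=telemetry.get_state();print({k:np.round(s[k],4) for k in ('time','eef_pos','contact_force','wrist_torque','opening','finger_force')})
snap('scene','s6.png');snap('side','d6.png');wsnap('w6.png')
E
```

```text
{'time': np.float64(7.4167), 'eef_pos': array([0.4922, 0.2106, 0.0892]), 'contact_force': array([ 3.3001, -0.8611, -4.3823]), 'wrist_torque': array([-0.1212, -0.3765,  0.1194]), 'opening': np.float64(0.1108), 'finger_force': np.float64(78.5786)}
```

Emit:
arm_command(series=[0,0.05,0,0,0,0,1,0,0.05,0.05,0,0,0,1,0,0.05,0.1,0,0,0,1,0,0.05,0.15,0,0,0,1,0,0.05,0.15,0,0,0,1])

```text
time: 7.98
eef_pos: [0.4922, 0.2105, 0.0881]
tcp_rot: [0.769, 0.64, -0.0, -0.0]
contact_force: [0.4, -1.5, 1.3]
opening: 0.11
finger_force: 78.9
```

Emit:
arm_command(series=[0,0,0.05,0,0,0,1,0,0,0.05,0,0,0,1])

```text
time: 8.15
eef_pos: [0.4923, 0.2105, 0.088]
tcp_rot: [0.769, 0.64, -0.0, -0.0]
contact_force: [-1.4, -1.7, 4.9]
opening: 0.109
finger_force: 79.4
```

```bash
python3 - <<'E'
from h import *
s=telemetry.get_state();print({k:np.round(s[k],4) for k in ('time','eef_pos','contact_force','wrist_torque','opening','finger_force')})
wsnap('w7.png');snap('scene','s7.png');snap('side','d7.png')
f=lambda n,x,y,w,h:cv2.resize(cv2.imread('pics/'+n)[y:y+h,x:x+w],(400,300),interpolation=cv2.INTER_CUBIC)
cv2.imwrite('pics/c7.png',np.vstack([np.hstack([f('s7.png',365,205,80,60),f('d7.png',250,230,80,60)]),np.hstack([f('w7.png',220,0,200,150),f('s7.png',345,195,180,135)])]))
E
```

```text
{'time': np.float64(8.15), 'eef_pos': array([0.4923, 0.2105, 0.088 ]), 'contact_force': array([-1.3541, -1.6666,  4.9068]), 'wrist_torque': array([-0.3065,  0.2774,  0.0073]), 'opening': np.float64(0.1086), 'finger_force': np.float64(79.3806)}
```

View pics/c7.png

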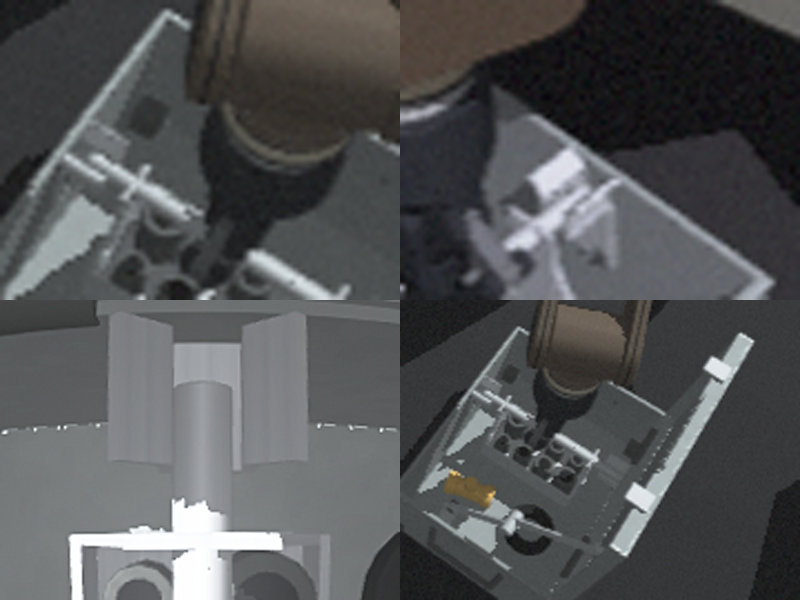

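Emit:
arm_command(series=[0,0,-0.04,0,0,0,1,0,0,-0.04,0,0,0,0.8,0,0,-0.04,0,0,0,0.5,0,0,-0.04,0,0,0,0.4,0,0,-0.04,0,0,0,0.4,0,0,-0.04,0,0,0,0.4])

```text
time: 8.8
eef_pos: [0.4921, 0.2106, 0.0872]
tcp_rot: [0.769, 0.64, -0.0, -0.0]
contact_force: [-0.2, 0.4, 0.6]
opening: 0.6
finger_force: 0.0
```

Emit:
arm_command(series=[0,0,-1,0,0,0,0.4,0,0,-3,0,0,0,0.4,0,0,-6,0,0,0,0.4,0,0,-10,0,0,0,0.4,0,0,-14,0,0,0,0.6,0,0,-18,0,0,0,0.8,0,0,-20,0,0,0,1,0,0,-20,0,0,0,1,0,0,-20,0,0,0,1])

```text
time: 9.55
eef_pos: [0.4929, 0.2107, 0.2901]
tcp_rot: [0.769, 0.64, 0.002, 0.001]
contact_force: [-0.8, -0.4, -0.8]
opening: 0.003
finger_force: 0.0
```

```bash
python3 - <<'E'
from h import *
s=wsnap('w8.png');snap('scene','s8.png');snap('side','d8.png');print({k:np.round(s[k],4) for k in ('time','eef_pos','contact_force','opening','qpos')})
C=np.array([.533,.2045,0]);r=Ro.from_euler('z',-10.42,degrees=True)
k=C+r.apply([.118,.032,.170]);print('knee',k,proj('s8.png',k),proj('d8.png',k))
f=lambda n,x,y,w,h,W=400:cv2.resize(cv2.imread('pics/'+n)[y:y+h,x:x+w],(W,300),interpolation=cv2.INTER_CUBIC)
cv2.imwrite('pics/c8.png',np.vstack([np.hstack([f('s8.png',345,205,160,120),f('d8.png',180,210,160,120)]),f('w8.png',120,20,400,150,800)]))
E
```

```text
{'time': np.float64(9.55), 'eef_pos': array([0.4929, 0.2107, 0.2901]), 'contact_force': array([-0.7847, -0.3767, -0.8067]), 'opening': np.float64(0.0032), 'qpos': array([ 0.2146, -0.0664,  1.8535,  0.0001,  1.3498,  0.3972])}
knee [0.6548 0.2146 0.17  ] [[394.5042 294.4196]] [[197.9967 247.5351]]
```

View pics/c8.png

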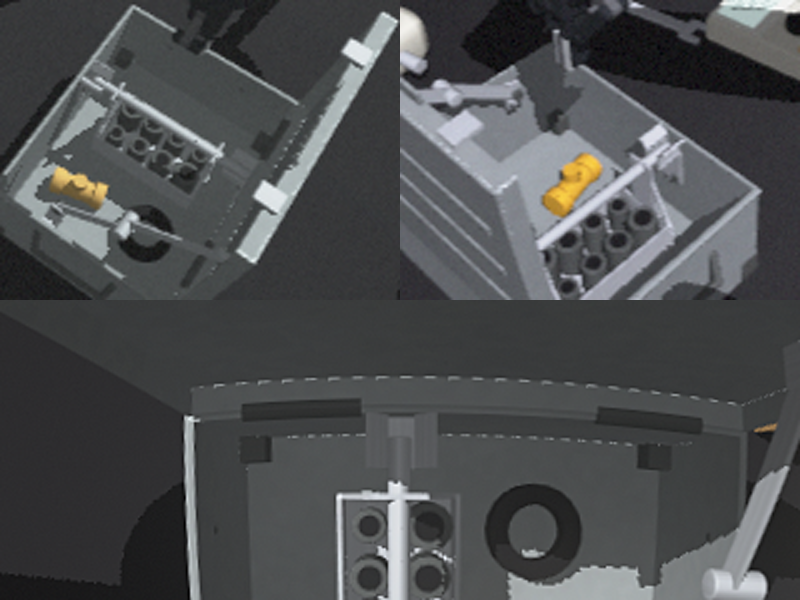

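```bash
cat >> h.py <<'E'
C=np.array([.532,.2045,0]);rc=Ro.from_euler('z',-10.42,degrees=True)
W=lambda p:C+rc.apply(np.array(p))
tilt=lambda a:rc*Ro.from_euler('x',a,degrees=True)*rc.inv()*down(-10.42)
E
python3 - <<'E'
from h import *
print(tilt(25).as_matrix()[:,2])
A=W([.118,.027,.200]);print(A,rel(A,tilt(25)))
for th in(36.9,30,20,10,5,0):
    t=np.radians(th);P=W([.118,-.0425+.093*np.cos(t)-.003,.114+.093*np.sin(t)+.008]);print(th,P,rel(P,tilt(25),A,tilt(25))[0])
E
```

```text
[ 0.0764  0.4156 -0.9063]
[0.6529 0.2097 0.2   ] (array([ 2.8917, 15.9381,  8.487 ]), array([-0.1797, 25.0758, -0.0899]))
36.9 [0.6533 0.2116 0.1778] [-0.767  -0.      2.0875]
30 [0.6544 0.2176 0.1685] [-0.6025 -0.      3.1947]
20 [0.6556 0.2244 0.1538] [-0.6025  0.      4.8158]
10 [0.6564 0.2285 0.1381] [-0.884   0.      6.4122]
5 [0.6566 0.2295 0.1301] [-1.128 -0.     7.186]
0 [0.6566 0.2299 0.122 ] [-1.4385 -0.      7.9356]
```

Emit:
arm_command(series=[0,2,0,0,0,0,1,0.5,6,0,0,7,0,1,1.5,10,2,0,14,0,1,2.5,13,4,0,21,0,1,2.9,15.9,6,0,25,0,1,2.9,15.9,8,0,25,0,1,2.9,15.9,8.5,0,25,0,1,2.9,15.9,8.5,0,25,0,1,2.9,15.9,8.5,0,25,0,1])

```text
time: 10.45
eef_pos: [0.6531, 0.2107, 0.202]
tcp_rot: [0.75, 0.625, 0.166, -0.139]
contact_force: [0.5, 0.3, 1.4]
opening: -0.001
finger_force: 0.0
```

```bash
python3 - <<'E'
from h import *
s=wsnap('w9.png');snap('scene','s9.png');snap('side','d9.png');print({k:np.round(s[k],4) for k in ('time','eef_pos','contact_force','opening','qpos')})
print(rel(W([.118,.027,.200]),tilt(25)))
f=lambda n,x,y,w,h:cv2.resize(cv2.imread('pics/'+n)[y:y+h,x:x+w],(400,300),interpolation=cv2.INTER_CUBIC)
cv2.imwrite('pics/c9.png',np.hstack([f('s9.png',350,225,120,90),f('d9.png',150,200,120,90)]))
E
```

```text
{'time': np.float64(10.45), 'eef_pos': array([0.6531, 0.2107, 0.202 ]), 'contact_force': array([0.5435, 0.3157, 1.3671]), 'opening': np.float64(-0.0012), 'qpos': array([ 0.0096,  0.2632,  1.7041,  0.4758,  1.1341, -0.0036])}
(array([-0.346 , -0.1052,  0.3896]), array([ 0.1826, -0.0459,  0.1079]))
```

View pics/c9.png

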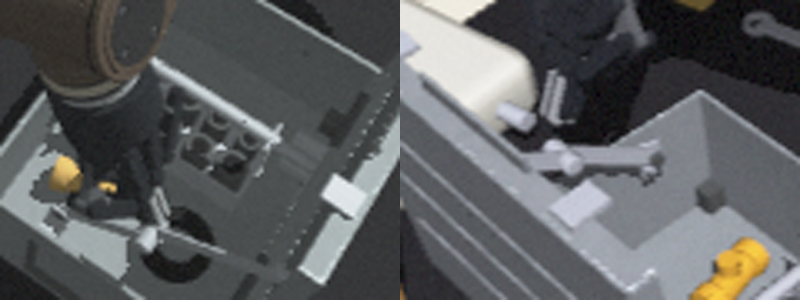

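Emit:
arm_command(series=[-0.6,0,1,0,0,0,1,-1,0,1.8,0,0,0,1,-1,0,2.3,0,0,0,1,-0.9,0,2.8,0,0,0,1,-0.9,0,3.3,0,0,0,1,-0.9,0,3.8,0,0,0,1,-0.9,0,4.3,0,0,0,1])

```text
time: 11.18
eef_pos: [0.6552, 0.2192, 0.159]
tcp_rot: [0.75, 0.625, 0.165, -0.138]
contact_force: [-4.4, -6.5, 3.8]
opening: -0.0
finger_force: 3.9
```

```bash
python3 - <<'E'
from h import *
s=telemetry.get_state();snap('scene','s10.png');snap('side','d10.png');print({k:np.round(s[k],4) for k in ('time','eef_pos','contact_force','opening')})
print(rc.inv().apply(s['eef_pos']-C))
for n in('s','d'): 
  a=cv2.imread(f'pics/{n}9.png').astype(int);b=cv2.imread(f'pics/{n}10.png').astype(int);print((np.abs(a-b).max(2)>40).sum())
f=lambda n,x,y,w,h:cv2.resize(cv2.imread('pics/'+n)[y:y+h,x:x+w],(400,300),interpolation=cv2.INTER_CUBIC)
cv2.imwrite('pics/c10.png',np.hstack([f('s10.png',350,225,120,90),f('d10.png',150,200,120,90)]))
E
```

```text
{'time': np.float64(11.1833), 'eef_pos': array([0.6552, 0.2192, 0.159 ]), 'contact_force': array([-4.4446, -6.4609,  3.8136]), 'opening': np.float64(-0.0001)}
[0.1185 0.0368 0.159 ]
2763
14306
```

```bash
cat >> h.py <<'E'
def flow(f0,f1,pts):
    g=lambda f:cv2.cvtColor(cv2.imread('pics/'+f),cv2.COLOR_BGR2GRAY)
    q,st,e=cv2.calcOpticalFlowPyrLK(g(f0),g(f1),np.float32(pts).reshape(-1,1,2),None,winSize=(13,13),maxLevel=2);return np.c_[q.reshape(-1,2)-np.float32(pts),st.ravel(),e.ravel()]
def lidpt(x,r,phi,off=0): # phi: angle from shut, deg; off: distance outward along the face normal
    a=np.radians(phi);return W([x,.1125-r*np.cos(a)+off*np.sin(a),.12+r*np.sin(a)+off*np.cos(a)])
def knee(th):
    t=np.radians(th);return W([.118,-.0425+.093*np.cos(t),.114+.093*np.sin(t)])
E
python3 - <<'E'
from h import *
L=[lidpt(x,.225,95,o) for x in(-.15,.15) for o in(0,.018)]
for a,b in(('s9','s10'),('d9','d10')):
    u=proj(a+'.png',L);print(u);
    print(flow(a+'.png',b+'.png',u));print('pred 88deg',proj(a+'.png',[lidpt(x,.225,90,o) for x in(-.15,.15) for o in(0,.018)])-u)
    print('knee',[proj(a+'.png',knee(t))[0] for t in(37,30,20,10)])
    # bright blobs near knee
    im=cv2.imread('pics/'+b+'.png');k=proj(a+'.png',knee(30))[0].astype(int);g=cv2.cvtColor(im,6)[k[1]-12:k[1]+22:2,k[0]-16:k[0]+18:2];print(k);print(g)
E
```

```text
[[497.2272 208.3208]
 [503.9275 212.4009]
 [438.849  304.4808]
 [446.2526 309.6994]]
[[-2.961  -1.8212  1.      2.4573]
 [-2.9513 -1.8279  1.      2.7648]
 [-3.2972 -2.3895  1.      6.8911]
 [-3.2549 -2.3196  1.      3.3656]]
pred 88deg [[-7.3754 -4.232 ]
 [-7.1951 -4.5985]
 [-8.0937 -5.5078]
 [-7.9859 -5.7946]]
knee [array([394.566, 294.041]), array([396.1018, 296.6831]), array([397.5159, 300.0904]), array([397.9932, 302.9706])]
[396 296]
[[ 36  33  41  46  35  44  47  40  39  58  79  76  77  78  78  78  80]
 [ 33  52  54  33  32  43  54  52  45  56  80  78  80  80  78  75  76]
 [ 43  50  57  35  30  31  51  50  39  51  49  52  50  34  65  78  79]
 [ 78  97 152  28  32  38  40  56  92 150  52  50  22  27  27  49  78]
 [ 91  86  35  29  34  35  37  46 126 155  48  29  28  23  30  29  57]
 [ 56  63  55  55  55  54  35  49 135  93 131  79  77  39  25  26  36]
 [ 52  52  54  53  53  47  37  46 108 105 173 186  79  77  26  25  29]
 [ 53  54  55  60  56  64  36  47  52 153  97 128 119  92  73  23  28]
 [169 171 171 168  77  79  74  68  69 144  92  85  88  87 103 103  67]
 [171 171 169 156
[... 1505 characters left out ...]
 96 128 163 161 160 161 165 164 166 126 121 169 202 197 200]
 [ 95  96  95  95 112 158 160 159 165 163 166 164 192 200 201 200 203]
 [ 94  92  93  94  95 113 163 163 164 162 171 200 198 200 198 200 201]
 [ 94  96  95  92  92  96  99 154 161 159 160 199 201 201 201 202 200]
 [ 94  94  89  94  94  93  94  96 147 162 154 143 199 201 197 190 157]
 [109  96  92  94  98  96  96  95  95 139 166 164 143 198 172 161 165]
 [116 122  96  92  97  94  95  94  93  93 120 171 162 149 161 161 166]
 [ 92 114 125  95  93  94  95  98  96  93  93 114 169 160 164 165 165]
 [ 91  88 107 140  93  93  92  97  92  93  93  92 109 164 174 167 167]
 [ 97  96  94 100 135  94  97  90  95  93  93  95  91 100 149 164 166]]
```

Emit:
arm_command(series=[0,0,0.5,0,0,0,1,0,0,1,0,0,0,1,0,0,1.5,0,0,0,1,0,0,2,0,0,0,1,0,0,2.4,0,0,0,1,0,0,2.8,0,0,0,1,0,0,2.8,0,0,0,1])

```text
time: 11.87
eef_pos: [0.6562, 0.2229, 0.1323]
tcp_rot: [0.75, 0.628, 0.159, -0.134]
contact_force: [-13.8, -30.6, 10.3]
opening: 0.004
finger_force: 20.9
```

```bash
cat >> h.py <<'E'
def lidangle(a,b,phi0):
    L=lambda p:np.array([lidpt(x,.225,p,.018) for x in(-.15,.15)]);out=[]
    for n in 'sd':
        u=proj(f'{n}9.png',L(phi0)); fl=flow(f'{n}{a}.png',f'{n}{b}.png',u); g=(proj(f'{n}9.png',L(phi0-2))-u)/2
        out+=[(phi0-(f[:2]@k)/(k@k),f[3]) for f,k in zip(fl,g)]
    return np.array(out)
E
python3 - <<'E'
from h import *
s=telemetry.get_state();snap('scene','s11.png');snap('side','d11.png');print({k:np.round(s[k],4) for k in ('time','eef_pos','contact_force','opening')})
print(rc.inv().apply(s['eef_pos']-C)); print(lidangle(9,10,95)[:,0],lidangle(10,11,93))
E
```

```text
{'time': np.float64(11.8667), 'eef_pos': array([0.6562, 0.2229, 0.1323]), 'contact_force': array([-13.7509, -30.6234,  10.3083]), 'opening': np.float64(0.0037)}
[0.1189 0.0405 0.1323]
[92.9659 92.9741 92.5737 92.6021] [[77.3912  9.7535]
 [88.8612 30.5978]
 [83.2815 18.6722]
 [88.5423 75.0497]]
```

Emit:
arm_command(series=[-0.7,0,-0.3,0,0,0,1,-1.2,0,-1,0,0,0,1,-1.5,0,-4,0,0,0,1,-1.5,0,-8,0,0,0,1,-1.5,0,-12,0,0,0,1,-1.5,0,-15,0,0,0,1,-1.5,0,-15,0,0,0,1])

```text
time: 12.55
eef_pos: [0.6476, 0.1548, 0.2734]
tcp_rot: [0.75, 0.625, 0.172, -0.134]
contact_force: [1.2, 1.1, 0.7]
opening: -0.001
finger_force: 0.0
```

```bash
python3 - <<'E'
from h import *
s=telemetry.get_state();snap('scene','s12.png');snap('side','d12.png');print({k:np.round(s[k],4) for k in ('time','eef_pos','contact_force','opening')})
print(rc.inv().apply(s['eef_pos']-C)); print(lidangle(11,12,88)); 
# roller blob: brightest small areas in the scene around the knee
for n in 'sd':
    a=cv2.cvtColor(cv2.imread(f'pics/{n}12.png'),6)
    print(n,[ (t,proj(f'{n}9.png',knee(t))[0]) for t in(37,20,10,0,-10)])
    # top-face outline of lid: fit: score bright lid rim edge along predicted corners
    for phi in range(78,96,2):
        P=[lidpt(x,.225,phi,.009) for x in np.linspace(-.14,.14,60)];u=proj(f'{n}9.png',P).round().astype(int);print(phi,a[u[:,1],u[:,0]].mean().round(1),end=' | ')
    print()
E
```

```text
{'time': np.float64(12.55), 'eef_pos': array([0.6476, 0.1548, 0.2734]), 'contact_force': array([1.1823, 1.0552, 0.6719]), 'opening': np.float64(-0.001)}
[ 0.1227 -0.028   0.2734]
[[88.1792  1.422 ]
 [87.9875  1.2702]
 [87.9782  1.3737]
 [88.006   1.1666]]
s [(37, array([394.566, 294.041])), (20, array([397.5159, 300.0904])), (10, array([397.9932, 302.9706])), (0, array([397.5474, 305.2426])), (-10, array([396.2255, 306.8529]))]
78 156.6 | 80 120.5 | 82 116.2 | 84 111.8 | 86 116.5 | 88 103.8 | 90 94.2 | 92 56.2 | 94 56.8 | 
d [(37, array([198.388 , 247.6537])), (20, array([195.3999, 257.7624])), (10, array([195.0121, 263.2648])), (0, array([195.6392, 268.1952])), (-10, array([197.2312, 272.3935]))]
78 151.3 | 80 120.8 | 82 126.5 | 84 127.0 | 86 136.4 | 88 142.4 | 90 149.3 | 92 150.6 | 94 147.0 |
```

```bash
cat >> h.py <<'E'
def rimscore(k,lo,hi):
    for n in 'sd':
        a=cv2.cvtColor(cv2.imread(f'pics/{n}{k}.png'),6);o=[]
        for phi in np.arange(lo,hi,1.):
            u=proj(f'{n}9.png',[lidpt(x,.225,phi,.009) for x in np.linspace(-.14,.14,90)]).round().astype(int);v=a[u[:,1].clip(0,399),u[:,0].clip(0,639)];o.append((int(phi),int(np.median(v)),int(v.std())))
        print(n,k,o)
E
python3 - <<'E'
from h import *
rimscore(9,88,101);rimscore(12,66,95)
E
```

```text
s 9 [(88, 59, 11), (89, 76, 10), (90, 79, 30), (91, 72, 53), (92, 67, 55), (93, 111, 49), (94, 179, 33), (95, 181, 24), (96, 181, 17), (97, 186, 9), (98, 58, 13), (99, 57, 2), (100, 57, 1)]
d 9 [(88, 208, 55), (89, 197, 52), (90, 199, 61), (91, 195, 62), (92, 164, 35), (93, 163, 40), (94, 164, 13), (95, 164, 7), (96, 165, 8), (97, 104, 11), (98, 89, 23), (99, 90, 37), (100, 90, 48)]
s 12 [(66, 73, 33), (67, 70, 34), (68, 50, 34), (69, 58, 32), (70, 58, 27), (71, 64, 24), (72, 73, 44), (73, 71, 45), (74, 75, 43), (75, 137, 30), (76, 156, 22), (77, 157, 15), (78, 156, 3), (79, 156, 10), (80, 121, 4), (81, 121, 10), (82, 121, 16), (83, 129, 24), (84, 122, 23), (85, 121, 25), (86, 135, 33), (87, 120, 28), (88, 122, 31), (89, 120, 32), (90, 116, 30), (91, 95, 26), (92, 56, 1), (93, 57, 2), (94, 57, 1)]
d 12 [(66, 44, 60), (67, 47, 59), (68, 45, 59), (69, 46, 62), (70, 97, 70), (71, 98, 67), (72, 136, 49), (73, 121, 51), (74, 124, 32), (75, 150, 18), (76, 151, 7), (77, 150, 2), (78, 149, 7), (79, 122, 3), (80, 121, 2), (81, 121, 11), (82, 121, 22), (83, 122, 26), (84, 122, 19), (85, 122, 29), (86, 122, 36), (87, 122, 39), (88, 122, 42), (89, 130, 42), (90, 124, 45), (91, 121, 50), (92, 124, 45), (93, 124, 42), (94, 123, 42)]
```

```bash
python3 - <<'E'
from h import *
for p,a in(([.06,-.02,.42],0),([.0,.19,.42],-25)): print(W(p),rel(W(p),tilt(a)))
p0=W([0,.19,.42]);R=tilt(-25)
for y,z in((.13,.30),(.09,.285)): print(rel(W([0,y,z]),R,p0,R)[0])
E
```

```text
[0.5874 0.174  0.42  ] (array([  7.1675,  -5.9101, -13.6392]), array([  0.2808, -25.0878,  -0.0242]))
[0.5664 0.3914 0.42  ] (array([ 26.1903, -11.9408,  -4.7641]), array([  0.2755, -50.0878,  -0.0865]))
[-0.3664 -0.     13.4114]
[-3.3577 -0.     16.4613]
```

Emit:
arm_command(series=[1.5,-1,-3.5,0,-6,0,1,3.5,-2.5,-7,0,-12,0,1,5.5,-4.5,-10.5,0,-18,0,1,7.2,-5.9,-13.6,0,-25,0,1,11,-7,-12,0,-32,0,1,15,-8,-10,0,-39,0,1,19,-9.5,-8.5,0,-46,0,1,22.5,-11,-6.6,0,-50,0,1,26.2,-11.9,-4.8,0,-50,0,1,26.2,-11.9,-4.8,0,-50,0,1])

```text
time: 13.48
eef_pos: [0.5634, 0.399, 0.4115]
tcp_rot: [0.747, 0.629, -0.169, 0.137]
contact_force: [0.2, -0.2, -0.6]
opening: -0.001
finger_force: 0.0
```

```bash
python3 - <<'E'
from h import *
s=telemetry.get_state();print({k:np.round(s[k],4) for k in ('time','eef_pos','contact_force','qpos')})
print(rc.inv().apply(s['eef_pos']-C),rel(W([0,.15,.305]),tilt(-25)))
snap('scene','s13.png');snap('side','d13.png');rimscore(13,74,82)
E
```

```text
{'time': np.float64(13.4833), 'eef_pos': array([0.5634, 0.399 , 0.4115]), 'contact_force': array([ 0.2111, -0.1798, -0.5655]), 'qpos': array([ 0.5802,  0.4456,  1.0944, -0.3285,  1.9008,  0.6915])}
[-0.0043  0.1969  0.4115] (array([ 0.2745,  0.4731, 11.6303]), array([-0.2096,  0.1704,  0.6449]))
s 13 [(74, 71, 34), (75, 80, 32), (76, 81, 40), (77, 80, 40), (78, 80, 37), (79, 79, 39), (80, 77, 22), (81, 89, 23)]
d 13 [(74, 76, 42), (75, 71, 41), (76, 69, 40), (77, 70, 38), (78, 69, 42), (79, 72, 24), (80, 72, 23), (81, 73, 27)]
```

Emit:
arm_command(series=[0,0.3,3,0,0,0,1,0.2,0.4,6,0,0,0,1,0.3,0.5,9,0,0,0,1,0.3,0.5,11.6,0,0,0,1,0.3,0.5,11.6,0,0,0,1])

```text
time: 14.0
eef_pos: [0.5608, 0.3403, 0.3043]
tcp_rot: [0.75, 0.623, -0.173, 0.137]
contact_force: [0.5, -0.1, -1.0]
opening: 0.0
finger_force: 0.0
```

```bash
python3 - <<'E'
from h import *
s=telemetry.get_state();print({k:np.round(s[k],4) for k in ('time','eef_pos','contact_force')})
print(rc.inv().apply(s['eef_pos']-C));R=tilt(-25);p0=s['eef_pos']
for phi in(77,70,65,60,55,50,45):
    P=lidpt(0,.18,phi,.018);print(phi,rc.inv().apply(P-C),rel(P,R)[0])
E
```

```text
{'time': np.float64(14.0), 'eef_pos': array([0.5608, 0.3403, 0.3043]), 'contact_force': array([ 0.4549, -0.1395, -0.9901])}
[0.0038 0.1387 0.3043]
77 [0.     0.0895 0.2994] [-4.2297 -0.3502  2.5605]
70 [0.     0.0679 0.2953] [-6.0108 -0.3368  3.8665]
65 [-0.      0.0527  0.2907] [-7.1789 -0.3259  4.9276]
60 [-0.      0.0381  0.2849] [-8.2501 -0.3138  6.0865]
55 [0.     0.024  0.2778] [-9.2162 -0.3007  7.3343]
50 [0.     0.0106 0.2695] [-10.0698  -0.2867   8.6615]
45 [-0.     -0.0021  0.26  ] [-10.8045  -0.2719  10.0581]
```

Emit:
arm_command(series=[-2,-0.3,1.2,0,0,0,1,-3.2,-0.3,2,0,0,0,1,-4.2,-0.3,2.6,0,0,0,1,-4.8,-0.3,3,0,0,0,1,-5.4,-0.3,3.4,0,0,0,1,-6,-0.3,3.9,0,0,0,1,-6.6,-0.3,4.4,0,0,0,1,-7.2,-0.3,4.9,0,0,0,1,-7.2,-0.3,4.9,0,0,0,1])

```text
time: 14.75
eef_pos: [0.5439, 0.2592, 0.2974]
tcp_rot: [0.751, 0.624, -0.167, 0.139]
contact_force: [-1.1, 0.2, -0.7]
opening: -0.002
finger_force: 0.0
```

```bash
python3 - <<'E'
from h import *
s=telemetry.get_state();print({k:np.round(s[k],4) for k in ('time','eef_pos','contact_force','wrist_torque')})
print(rc.inv().apply(s['eef_pos']-C),rc.inv().apply(s['contact_force']))
snap('scene','s14.png');snap('side','d14.png');rimscore(14,50,80)
R=tilt(-25)
for phi in(60,55,50,45,40):
    P=lidpt(0,.18,phi,.018);print(phi,rel(P,R)[0])
E
```

```text
{'time': np.float64(14.75), 'eef_pos': array([0.5439, 0.2592, 0.2974]), 'contact_force': array([-1.0991,  0.2023, -0.7498]), 'wrist_torque': array([ 0.2077, -0.0487,  0.0021])}
[0.0018 0.056  0.2974] [-1.1175  0.0002 -0.7498]
s 14 [(50, 75, 30), (51, 74, 24), (52, 73, 25), (53, 67, 25), (54, 64, 25), (55, 69, 25), (56, 71, 24), (57, 66, 26), (58, 72, 26), (59, 73, 27), (60, 73, 31), (61, 74, 36), (62, 74, 32), (63, 77, 28), (64, 79, 33), (65, 79, 35), (66, 79, 34), (67, 78, 34), (68, 78, 31), (69, 127, 29), (70, 135, 29), (71, 135, 31), (72, 131, 31), (73, 82, 31), (74, 79, 33), (75, 78, 34), (76, 77, 35), (77, 75, 39), (78, 67, 41), (79, 58, 44)]
d 14 [(50, 31, 9), (51, 31, 10), (52, 33, 9), (53, 32, 10), (54, 29, 10), (55, 29, 10), (56, 30, 12), (57, 44, 26), (58, 60, 37), (59, 68, 37), (60, 70, 40), (61, 70, 41), (62, 72, 34), (63, 74, 36), (64, 68, 39), (65, 66, 40), (66, 66, 39), (67, 72, 37), (68, 74, 38), (69, 73, 41), (70, 74, 44), (71, 73, 46), (72, 73, 49), (73, 64, 51), (74, 59, 51), (75, 65, 50), (76, 121, 53), (77, 128, 56), (78, 84, 57), (79, 57, 48)]
60 [-1.188  -0.1466  1.8735]
55 [-2.1626 -0.143   3.1147]
50 [-3.0253 -0.1393  4.4361]
45 [-3.7696 -0.1355  5.8277]
40 [-4.3897 -0.1317  7.2789]
```

Emit:
arm_command(series=[-0.6,-0.1,0.9,0,0,0,1,-1.2,-0.1,1.9,0,0,0,1,-1.7,-0.1,2.5,0,0,0,1,-2.2,-0.1,3.1,0,0,0,1,-2.6,-0.1,3.8,0,0,0,1,-3,-0.1,4.4,0,0,0,1,-3.4,-0.1,5.1,0,0,0,1,-3.8,-0.1,5.8,0,0,0,1,-3.8,-0.1,5.8,0,0,0,1])

```text
time: 15.6
eef_pos: [0.5315, 0.2013, 0.2595]
tcp_rot: [0.75, 0.624, -0.168, 0.138]
contact_force: [0.3, 0.5, -0.2]
opening: -0.0
finger_force: 0.0
```

```bash
python3 - <<'E'
from h import *
s=telemetry.get_state();print({k:np.round(s[k],4) for k in ('time','eef_pos','contact_force','wrist_torque')})
print(rc.inv().apply(s['eef_pos']-C),rc.inv().apply(s['contact_force']))
snap('scene','s15.png');snap('side','d15.png');rimscore(15,30,75)
R=tilt(-25)
for phi in(40,35,30,25,20,15,10,5,0):
    P=lidpt(0,.18,phi,.018);print(phi,rel(P,R)[0])
E
```

```text
{'time': np.float64(15.6), 'eef_pos': array([0.5315, 0.2013, 0.2595]), 'contact_force': array([ 0.2589,  0.4606, -0.1566]), 'wrist_torque': array([ 0.2174, -0.0341,  0.0384])}
[ 0.     -0.0032  0.2595] [ 0.1713  0.4998 -0.1566]
s 15 [(30, 71, 19), (31, 72, 20), (32, 72, 20), (33, 72, 17), (34, 73, 18), (35, 73, 22), (36, 73, 18), (37, 76, 21), (38, 78, 31), (39, 80, 36), (40, 80, 34), (41, 80, 28), (42, 82, 17), (43, 76, 24), (44, 74, 29), (45, 74, 22), (46, 78, 30), (47, 81, 38), (48, 81, 39), (49, 81, 39), (50, 82, 39), (51, 82, 40), (52, 102, 40), (53, 132, 41), (54, 155, 41), (55, 159, 41), (56, 157, 41), (57, 121, 42), (58, 82, 43), (59, 81, 44), (60, 80, 45), (61, 79, 44), (62, 60, 38), (63, 48, 37), (64, 46, 36), (65, 44, 37), (66, 38, 44), (67, 40, 50), (68, 43, 50), (69, 44, 50), (70, 42, 52), (71, 43, 56), (72, 45, 55), (73, 47, 59), (74, 48, 59)]
d 15 [(30, 68, 30), (31, 69, 35), (32, 70, 35), (33, 70, 36), (34, 69, 34), (35, 70, 35), (36, 68, 36), (37, 68, 36), (38, 68, 33), (39, 68, 33), (40, 68, 34), (41, 69, 36), (42, 71, 39), (43, 73, 42), (44, 74, 45), (45, 74, 46), (46, 74, 46), (47, 74, 47), (48, 74, 48), (49, 74, 48), (50, 74, 48), (51, 74, 48), (52, 73, 50), (53, 73, 51), (54, 73, 53), (55, 72, 53), (56, 72, 53), (57, 66, 55), (58, 58, 56), (59, 56, 56), (60, 55, 57), (61, 55, 57), (62, 58, 57), (63, 57, 59), (64, 57, 61), (65, 56, 61), (66, 56, 57), (67, 53, 54), (68, 54, 54), (69, 53, 54), (70, 52, 53), (71, 43, 53), (72, 46, 50), (73, 63, 45), (74, 71, 48)]
40 [-0.5811 -0.0488  1.5041]
35 [-1.0725 -0.0456  3.0037]
30 [-1.4313 -0.0424  4.5405]
25 [-1.6548 -0.0393  6.1028]
20 [-1.7413 -0.0363  7.6785]
15 [-1.6902 -0.0334  9.2558]
10 [-1.5017 -0.0306 10.8226]
5 [-1.1775 -0.0279 12.3671]
0 [-0.7198 -0.0255 13.8774]
```

Emit:
arm_command(series=[-0.4,0,0.8,0,0,0,1,-0.6,0,1.5,0,0,0,1,-0.9,0,2.3,0,0,0,1])

```text
time: 15.95
eef_pos: [0.5295, 0.1849, 0.2442]
tcp_rot: [0.75, 0.625, -0.166, 0.139]
contact_force: [0.5, 0.1, 0.2]
opening: 0.001
finger_force: 0.4
```

```bash
python3 - <<'E'
from h import *
s=telemetry.get_state();print({k:np.round(s[k],4) for k in ('time','eef_pos','contact_force','wrist_torque')})
print(rc.inv().apply(s['eef_pos']-C),rc.inv().apply(s['contact_force']))
snap('scene','s16.png');snap('side','d16.png')
# +x end edge line of lid in scene & both: intensity along outer-corner track for each phi, both end corners, both pics
for n in 'sd':
  a=cv2.imread(f'pics/{n}16.png');
  for x in(-.13,-.05,.05,.13):
    o=[]
    for phi in range(24,66,3):
        u=proj(f'{n}9.png',lidpt(x,.225,phi,.009))[0].round().astype(int);o.append(int(a[u[1],u[0]].mean()))
    print(n,x,o)
E
```

```text
{'time': np.float64(15.95), 'eef_pos': array([0.5295, 0.1849, 0.2442]), 'contact_force': array([0.4659, 0.0786, 0.2405]), 'wrist_torque': array([ 0.2318, -0.1921,  0.0398])}
[ 0.0011 -0.0197  0.2442] [0.444  0.1616 0.2405]
s -0.13 [56, 59, 59, 56, 67, 103, 164, 153, 55, 59, 50, 44, 44, 46]
s -0.05 [166, 95, 73, 77, 152, 98, 164, 163, 165, 165, 166, 76, 26, 39]
s 0.05 [74, 69, 76, 87, 78, 72, 79, 78, 80, 79, 79, 73, 30, 53]
s 0.13 [76, 70, 70, 71, 71, 72, 79, 79, 79, 80, 83, 82, 81, 81]
d -0.13 [63, 137, 159, 158, 166, 166, 164, 167, 167, 166, 166, 167, 171, 167]
d -0.05 [164, 167, 158, 162, 162, 168, 164, 72, 90, 69, 73, 64, 119, 169]
d 0.05 [69, 74, 72, 74, 73, 74, 76, 66, 22, 29, 22, 22, 26, 27]
d 0.13 [24, 22, 52, 55, 53, 56, 56, 55, 57, 54, 52, 52, 49, 50]
```

Emit:
arm_command(series=[-0.3,0,0.8,0,0,0,1,-0.5,0,1.5,0,0,0,1,-0.7,0,2.3,0,0,0,1,-0.8,0,3.1,0,0,0,1,-0.8,0,3.9,0,0,0,1,-0.9,0,4.7,0,0,0,1,-0.9,0,5.4,0,0,0,1])

```text
time: 16.63
eef_pos: [0.5233, 0.1543, 0.198]
tcp_rot: [0.75, 0.624, -0.167, 0.138]
contact_force: [0.2, -0.3, 0.2]
opening: -0.001
finger_force: 0.0
```

```bash
cat > chk.py <<'E'
import sys
from h import *
k=sys.argv[1]
s=telemetry.get_state();print({q:np.round(s[q],4) for q in ('time','eef_pos','contact_force','wrist_torque')})
print(rc.inv().apply(s['eef_pos']-C),rc.inv().apply(s['contact_force']))
snap('scene',f's{k}.png');snap('side',f'd{k}.png')
for n in 'sd':
  a=cv2.imread(f'pics/{n}{k}.png')
  for x in(-.14,-.1,.1,.14):
    print(n,x,[(p,int(a[u[1],u[0]].mean())) for p in range(-3,46,3) for u in [proj(f'{n}9.png',lidpt(x,.225,p,.009))[0].round().astype(int)]])
E
python3 chk.py 17
```

```text
{'time': np.float64(16.6333), 'eef_pos': array([0.5233, 0.1543, 0.198 ]), 'contact_force': array([ 0.1946, -0.2504,  0.228 ]), 'wrist_torque': array([ 0.2023, -0.0665, -0.0215])}
[ 0.0005 -0.051   0.198 ] [ 0.2367 -0.211   0.228 ]
s -0.14 [(-3, 159), (0, 209), (3, 117), (6, 59), (9, 59), (12, 58), (15, 59), (18, 65), (21, 84), (24, 138), (27, 58), (30, 56), (33, 58), (36, 59), (39, 55), (42, 43), (45, 46)]
s -0.1 [(-3, 116), (0, 83), (3, 58), (6, 89), (9, 86), (12, 163), (15, 122), (18, 215), (21, 121), (24, 183), (27, 183), (30, 180), (33, 181), (36, 182), (39, 181), (42, 62), (45, 46)]
s 0.1 [(-3, 64), (0, 47), (3, 39), (6, 23), (9, 27), (12, 35), (15, 84), (18, 86), (21, 94), (24, 82), (27, 78), (30, 82), (33, 79), (36, 81), (39, 81), (42, 78), (45, 77)]
s 0.14 [(-3, 78), (0, 39), (3, 32), (6, 32), (9, 35), (12, 33), (15, 35), (18, 37), (21, 61), (24, 81), (27, 81), (30, 82), (33, 80), (36, 80), (39, 80), (42, 79), (45, 81)]
d -0.14 [(-3, 121), (0, 54), (3, 54), (6, 50), (9, 55), (12, 120), (15, 138), (18, 167), (21, 169), (24, 111), (27, 53), (30, 54), (33, 44), (36, 8), (39, 98), (42, 177), (45, 169)]
d -0.1 [(-3, 160), (0, 170), (3, 172), (6, 168), (9, 169), (12, 168), (15, 169), (18, 170), (21, 169), (24, 177), (27, 130), (30, 18), (33, 19), (36, 30), (39, 163), (42, 169), (45, 168)]
d 0.1 [(-3, 40), (0, 148), (3, 176), (6, 47), (9, 21), (12, 19), (15, 20), (18, 20), (21, 57), (24, 54), (27, 54), (30, 51), (33, 53), (36, 55), (39, 52), (42, 54), (45, 54)]
d 0.14 [(-3, 38), (0, 32), (3, 22), (6, 24), (9, 23), (12, 29), (15, 53), (18, 52), (21, 51), (24, 53), (27, 50), (30, 51), (33, 53), (36, 53), (39, 57), (42, 54), (45, 82)]
```

Emit:
arm_command(series=[0,0,0,0,0,0,1,0,0,0,0,0,0,1,0,0,0,0,0,0,1])

```text
time: 16.98
eef_pos: [0.524, 0.1551, 0.1996]
tcp_rot: [0.75, 0.625, -0.166, 0.139]
contact_force: [0.5, -0.8, 0.3]
opening: -0.0
finger_force: 0.0
```

```bash
python3 chk.py 18|grep -v '0.1 '
```

```text
{'time': np.float64(16.9833), 'eef_pos': array([0.524 , 0.1551, 0.1996]), 'contact_force': array([ 0.52  , -0.8344,  0.2789]), 'wrist_torque': array([ 0.2165, -0.0936, -0.0151])}
s -0.14 [(-3, 176), (0, 151), (3, 132), (6, 90), (9, 75), (12, 124), (15, 60), (18, 56), (21, 57), (24, 58), (27, 59), (30, 58), (33, 56), (36, 56), (39, 56), (42, 46), (45, 48)]
s 0.14 [(-3, 78), (0, 73), (3, 60), (6, 38), (9, 51), (12, 62), (15, 62), (18, 70), (21, 80), (24, 82), (27, 80), (30, 79), (33, 79), (36, 81), (39, 79), (42, 79), (45, 81)]
d -0.14 [(-3, 121), (0, 122), (3, 137), (6, 166), (9, 129), (12, 52), (15, 51), (18, 55), (21, 54), (24, 51), (27, 52), (30, 53), (33, 53), (36, 18), (39, 21), (42, 15), (45, 19)]
d 0.14 [(-3, 36), (0, 23), (3, 23), (6, 26), (9, 29), (12, 29), (15, 53), (18, 53), (21, 53), (24, 52), (27, 53), (30, 52), (33, 52), (36, 50), (39, 52), (42, 54), (45, 56)]
```

Emit:
arm_command(series=[0,0,-2,0,0,0,1,0,0,-5,0,0,0,1,0,0,-8,0,0,0,1,0,0,-12,0,0,0,1,0,0,-15,0,0,0,1,0,0,-15,0,0,0,1,0,0,-15,0,0,0,1,0,0,-15,0,0,0,1,0,0,-15,0,0,0,1,0,0,-15,0,0,0,1])

```text
time: 17.92
eef_pos: [0.5345, 0.2165, 0.333]
tcp_rot: [0.75, 0.624, -0.168, 0.138]
contact_force: [-0.5, 0.0, -0.1]
opening: 0.001
finger_force: 0.0
```

Emit:
arm_command(series=[0,0,0,0,0,0,1,0,0,0,0,0,0,1,0,0,0,0,0,0,1,0,0,0,0,0,0,1,0,0,0,0,0,0,1,0,0,0,0,0,0,1])

```text
time: 18.42
eef_pos: [0.5352, 0.2171, 0.335]
tcp_rot: [0.75, 0.624, -0.166, 0.138]
contact_force: [0.2, -0.4, -0.0]
opening: -0.004
finger_force: 0.0
```

```bash
python3 chk.py 19|cut -c1-150; python3 - <<'E'
from h import *
import time
snap('scene','s20.png');snap('side','d20.png')
for n in 'sd':
  # finer check of the top-face edge line near shut: front edge at phi (outer corner), mean intensity just inside/outside
  a=cv2.cvtColor(cv2.imread(f'pics/{n}20.png'),6).astype(float); b=cv2.cvtColor(cv2.imread(f'pics/{n}19.png'),6).astype(float); print('motion',np.abs(a-b)[180:340,100:560].mean())
  xs=np.linspace(-.14,.14,60)
  for phi in range(-4,14,2):
    o=[]
    for r in(.205,.215,.22,.23,.235):
      u=proj(f'{n}9.png',[lidpt(x,r,phi,.018) for x in xs]).round().astype(int);o.append(int(np.median(a[u[:,1],u[:,0]])))
    print(n,phi,o)
E
```

```text
{'time': np.float64(18.4167), 'eef_pos': array([0.5352, 0.2171, 0.335 ]), 'contact_force': array([ 0.2106, -0.4293, -0.0015]), 'wrist_torque': array([
[0.0008 0.013  0.335 ] [ 0.2848 -0.3841 -0.0015]
s -0.14 [(-3, 165), (0, 108), (3, 74), (6, 56), (9, 55), (12, 57), (15, 58), (18, 55), (21, 58), (24, 57), (27, 58), (30, 58), (33, 59), (36, 57), (39
s -0.1 [(-3, 165), (0, 166), (3, 75), (6, 58), (9, 66), (12, 86), (15, 65), (18, 126), (21, 168), (24, 60), (27, 57), (30, 57), (33, 54), (36, 59), (3
s 0.1 [(-3, 78), (0, 81), (3, 87), (6, 71), (9, 65), (12, 52), (15, 36), (18, 61), (21, 99), (24, 170), (27, 167), (30, 166), (33, 165), (36, 166), (3
s 0.14 [(-3, 78), (0, 60), (3, 39), (6, 36), (9, 33), (12, 39), (15, 47), (18, 46), (21, 77), (24, 79), (27, 78), (30, 78), (33, 80), (36, 168), (39, 
d -0.14 [(-3, 133), (0, 158), (3, 157), (6, 54), (9, 53), (12, 52), (15, 55), (18, 49), (21, 54), (24, 54), (27, 52), (30, 51), (33, 50), (36, 54), (3
d -0.1 [(-3, 163), (0, 162), (3, 135), (6, 51), (9, 53), (12, 53), (15, 51), (18, 50), (21, 51), (24, 42), (27, 22), (30, 26), (33, 17), (36, 21)
[... 165 characters left out ...]
(-3, 68), (0, 71), (3, 66), (6, 19), (9, 18), (12, 40), (15, 29), (18, 34), (21, 54), (24, 37), (27, 48), (30, 105), (33, 124), (36, 180), (39
motion 2.086290760869565
s -4 [166, 166, 165, 62, 58]
s -2 [166, 165, 166, 58, 56]
s 0 [166, 166, 166, 58, 54]
s 2 [166, 165, 165, 58, 54]
s 4 [166, 166, 163, 58, 54]
s 6 [166, 166, 150, 58, 54]
s 8 [166, 166, 151, 58, 55]
s 10 [166, 165, 163, 58, 55]
s 12 [166, 165, 165, 58, 56]
motion 2.4196059782608694
d -4 [161, 161, 160, 160, 159]
d -2 [161, 160, 161, 157, 53]
d 0 [161, 160, 160, 52, 24]
d 2 [160, 160, 158, 26, 24]
d 4 [160, 159, 90, 23, 23]
d 6 [160, 136, 42, 24, 23]
d 8 [160, 50, 24, 24, 23]
d 10 [159, 25, 24, 22, 22]
d 12 [157, 23, 24, 22, 23]
```

```bash
python3 - <<'E'
from h import *
print(rel(W([0,-.07,.155]),tilt(0)))
E
```

```text
(array([ 0.081 , -0.0777, 19.8253]), array([-0.0062, 24.997 , -0.0438]))
```

Emit:
arm_command(series=[0,0,3,0,7,0,1,0,0,7,0,14,0,1,0,0,11,0,21,0,1,0,0,15,0,25,0,1,0,0,18,0,25,0,1,0,0,19.8,0,25,0,1,0,0,19.8,0,25,0,1,0,0,19.8,0,25,0,1])

```text
time: 19.28
eef_pos: [0.5196, 0.1346, 0.1551]
tcp_rot: [0.769, 0.639, -0.001, -0.001]
contact_force: [0.4, 0.3, 0.9]
opening: -0.001
finger_force: 0.0
```

Emit:
arm_command(series=[0,0,0.5,0,0,0,1,0,0,0.9,0,0,0,1,0,0,1.2,0,0,0,1,0,0,1.4,0,0,0,1,0,0,1.5,0,0,0,1,0,0,1.6,0,0,0,1,0,0,1.6,0,0,0,1])

```text
time: 19.87
eef_pos: [0.5199, 0.135, 0.1395]
tcp_rot: [0.769, 0.64, -0.0, -0.0]
contact_force: [-0.8, -0.5, 0.1]
opening: -0.001
finger_force: 0.0
```

Emit:
arm_command(series=[0,0,0.1,0,0,0,1,0,0,0.2,0,0,0,1,0,0,0.2,0,0,0,1])

```text
time: 20.12
eef_pos: [0.5202, 0.1349, 0.1381]
tcp_rot: [0.769, 0.64, 0.0, 0.0]
contact_force: [-0.9, 0.2, 3.2]
opening: -0.0
finger_force: 1.2
```

Emit:
arm_command(series=[0,0,-1,0,0,0,1,0,0,-4,0,0,0,1,0,0,-8,0,0,0,1,0,0,-12,0,0,0,1,0,0,-15,0,0,0,1,0,0,-15,0,0,0,1,0,0,-15,0,0,0,1,0,0,-15,0,0,0,1])

```text
time: 20.78
eef_pos: [0.5195, 0.1348, 0.2871]
tcp_rot: [0.769, 0.64, -0.0, -0.0]
contact_force: [0.1, -0.2, -0.2]
opening: -0.002
finger_force: 0.0
```

```bash
python3 - <<'E'
from h import *
print(telemetry.get_state()['contact_force'],ctrl.sign_off())
E
```

```text
the job is handed in; nothing more can be done
[ 0.0601 -0.1939 -0.201 ] None
```

The job is handed in after about 21 s: the tote hangs in both hooks, the stay is broken, and the lid sank shut by itself over its last 20° or so; a light touch found its top at the closed height. Pressing the knee briefly took about 35 N through the closed fingers, and I did not re-check the rest of the bench at the end.

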